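# Fit a dryer drum roller and snap its axle clip into the groove

## Task

Slip the new dryer roller onto the upright axle of the bracket so that it sits on the wave spring, then lock it: press the roller down with the blue clip lying flat on its hub, feel for the groove in the axle and push the clip sideways into it until it snaps fully home. Work by feel with light, steady pressure - the plastic breaks if it is forced - then let go and leave the other things on the table where they are.

Things in the scene. Friction and masses are not known exactly. Their poses are not given: they have to be found in the camera images.
- bracket: Fixed bearing bracket: plywood board 180 (x) x 140 x 15 mm, on it a steel plate with a round boss (top at z = 23 mm), out of which an upright steel axle stud of 16 mm diameter stands to about z = 79 mm (last 3 mm chamfered to 11 mm). Origin: underside of the board on the axle's axis, z up.
- axle_foot (a point): Where the axle leaves the boss, z = 23 mm. The stud is screwed in and locked at a height that no pose shows: the clip fits its 5.6 mm wide groove (12 mm core; 16 mm shaft above and below) only within 0.8 mm of one height, which puts the clip's underside somewhere from 55.4 to 65.4 mm over the bracket's underside. Find it by feel, from above. Over 25 N breaks the parts.
- spring_top (a point): Top of the dark wave spring (39 mm diameter) round the axle's foot, on the axis: z = 37 mm in the bracket's frame when free; it can be pressed down 12.6 mm to a stop. It bears the roller's weight unmoved; pressing the roller down takes about 3 N to begin and 0.8 N more for each mm.
- roller: Loose drum roller lying flat, 0.12 kg: white hub 43 mm diameter, 30 mm high, with an 18 mm through bore; black ribbed tyre 60 mm diameter from z = 3 to 26 mm, to be grasped across. Origin: centre of its underside, z up the bore. On the free spring its underside is at bracket z = 37 mm; held down by the clip at 26.2 to 36.2 mm.
- hub_top (a point): Centre of the roller's flat upper hub face, 30 mm above its underside: at bracket z = 67 mm on the free spring. The clip slides flat on it (friction about 0.3).
- clip: Loose blue plastic axle clip lying flat, 55 g: C-shaped plate 4 mm thick, 22 mm wide, mouth open to its +x, with two springy prongs (round tips to x = 7 mm, 8.4 mm apart) that must be free to spread. Origin: underside, centre of the round seat (on the axle's axis when home); z up. At x = -18 mm stands its finger grip, 10 mm (y) by 14 mm (x), up to z = 26 mm.
- clip_grip (a point): Middle of the clip's upright finger grip: at x = -18, z = 15 mm in the clip's frame. Grip it across its 10 mm (along the clip's y). From any side: at a wrong height the prongs butt against the 16 mm shaft with the clip's origin 13 mm from the axis; at the groove they meet the core at 10 mm, take 3 to 10 N of push, give way near 5 mm, pull the clip on, and the seat stops hard at 0.
- multimeter: bystander: dark green pocket multimeter, 144 x 76 x 43 mm, lying beyond the bracket; origin centre of underside
- tape: bystander: roll of black tape, 62 x 60 x 19 mm, lying flat to the right of the bracket; origin centre of underside
- cutter: bystander: side cutter with red handles, 33 x 119 x 11 mm, lying between robot and bracket; origin centre of underside
There are look-alikes about, which are no part of the job. Of the things that look like the roller, the largest one is meant.

How it is judged:
On the way:
1. the roller sits upright on the axle, on the wave spring, released (horizontal distance between roller and bracket below 0.0025 m and z of roller in the frame of bracket between 0.0245 and 0.039 m and angle between roller's own z axis and vertical below 0.06 rad and contact force between the fingers and roller below 0.2 N), for 0.2 s.
At the end, for the whole second after the job is handed in: Roller upright (0.06 rad) on the axle (axes within 2.5 mm), its underside 24.5 to 37.2 mm over the bracket's; clip flat (0.08 rad) and home in the groove: origin within 2.2 mm of the axle's axis, 54.5 to 67.5 mm over the bracket's underside; both at rest (horizontal distance between roller and bracket below 0.0025 m and z of roller in the frame of bracket between 0.0245 and 0.0372 m and angle between roller's own z axis and vertical below 0.06 rad and horizontal distance between clip and bracket below 0.0022 m and z of clip in the frame of bracket between 0.0545 and 0.0675 m and angle between clip's own z axis and vertical below 0.08 rad and linear speed of each of clip, roller below 0.02 m/s); the robot touches nothing.
It fails at once if the clip was forced or overspread on the axle (over 25 N) (contact force between clip and bracket above 25 N).
It fails at once if the clip was pressed on the roller with over 25 N (contact force between clip and roller above 25 N).
It fails at once if the roller was forced onto the bracket (over 25 N) (contact force between roller and bracket above 25 N).
It fails at once if a bystander was moved by more than 25 mm (distance of any of multimeter, tape, cutter from where it was at the start of the episode above 0.025 m).
It also fails if it takes over 72 s, if anything falls off the work surface, if the arm or the gripper's body presses on something with over 40 N, if the wrist force passes 120 N, or if a joint passes its speed limit or range.

## Robot

A 7-joint arm with a two-finger parallel gripper is mounted at the origin on a cart in front of the work surface, level with it; the furniture and walls round the work are solid. World frame = base frame: x ahead of the robot, y to its left, z up, the work surface at z = 0. Lengths are in m, angles in rad, forces in N, time in s.
With the tool pointing down it reaches from about 0.35 to 0.9 m from the base axis. Payload 8.1 kg.
Tool frame: the origin (TCP) lies on the centre line of the jaws, within the pads' length; the fingertips stand 25 mm ahead of it and the grasp point (between the pads) lies 6 mm ahead of it; z points along the fingers, y is the line along which they close (so a half turn about z gives the same grasp; the last joint's range is limited). The gripper opens to 92 mm and grips with 3 to 60 N. Pads are 19 mm wide; open, the fingers measure 130 mm over their backs; the gripper's body (75 mm by 190 mm) begins 47 mm behind the grasp point.
Start: joints at [-1.211, 0.434, 0.025, 1.573, -0.012, 1.134, -0.075], TCP at [0.279, 0.559, 0.252] pointing down, gripper open.
Joint ranges: [-2.62, 2.62], [-0.44, 2.09], [-1.27, 1.32], [0.08, 2.57], [-1.32, 4.46], [0.12, 2], [-2.74, 2.74]. Speed limits (rad/s): [2.22, 2.22, 3.01, 3.01, 3.14, 3.14, 3.14].

## Interface

Orientations are given as a unit quaternion [w, x, y, z].
In Python, from rig import env, camera, calibration gives the robot as it stands. The module is installed in compiled form; this text tells all that it offers.
- The arm moves only by the shell command python3 -m crank 'ROWS' [FORCE]. ROWS is a JSON object with one list for each field, all of the same length, 1 to 10, a row being the entries at one place: sx, sy, sz (the shift in parts of the range, where 1.0 means 750 mm), drx, dry, drz (a rotation vector in a scale on which 1.0 is 90 degrees), jaw (the finger opening in m); each row is the pose to reach, as a shift and turn from the pose commanded when the command began, along the tool's axes at that moment; what a row does not reach only later rows make up. A row lasts 1/10 s, in which the tool goes at most 0.05 m and 0.15 rad, less where a joint would pass 70% of its speed; a pose out of reach is approached as far as the arm can. The fingers move at their own pace and stop on an object; FORCE is the grip in N (left out, the last holds). Time passes only in rows, so rows that do not move let the fingers close. It prints the time, the measured TCP pose, the force, the opening and the grip force at its end. Input that does not fit is refused with a message, and nothing moves.
- env.state(): the state, without advancing time (a new reading comes with each control period).
- camera(name): name is "scene" or "top"; returns the picture (400x640x3 uint8, red, green, blue); there is no depth.
- calibration(name): a dict with "K" (3x3 intrinsics, pixels), "k1" (the pictures are not rectified: a ray, as slopes to the right and down, at radius r is drawn at 1 + k1 r^2 times it, then the intrinsics apply), "position" and "rotation" of the camera in the world. Camera axes: x right, y up, looking along -z (the intrinsics and any distortion apply to the point x, -y, -z); pixel columns grow to the right and rows downward; lengths in m; the calibration is good to about 2 mm. A picture is of the moment at which its call begins. calibration takes no time and is no camera call.
- env.close_job(): hands the job in; it is judged then, once.
The state is a dict: "t": time; "joint_positions": joint angles; "joint_vel": joint speeds; "joint_efforts": joint torques, N m; "position": TCP position; "tcp_rot": TCP orientation; "ft_force": force on the tool from outside, world axes, zero at the start; "torque": the same for the moment, N m; "finger_gap": finger opening in m; "gripper_force": force on a finger pad.
Only numpy, scipy, OpenCV 4.12 (cv2) and the standard library are available. Lean on these libraries where they do the work, as an engineer would, in place of code of your own. Each camera call takes 0.05 s, during which the arm holds its last target. There are 200 camera calls.

## Working session

There is one attempt and no reset: what is moved stays moved. The work goes in short steps, Python scripts to look and compute and a shell command to move; the robot and the scene stay as the last step left them, time stands still between calls to the robot, and variables do not carry over. Pictures are saved under pics/ and viewed, at most 10 in all, crops included, and the job is handed in when it is done.

```bash
mkdir -p pics
cat > h.py <<'E'
import numpy as np, cv2
from rig import env, camera, calibration
def ray(name,u,v):
    c=calibration(name);K=np.array(c["K"],float)
    d=cv2.undistortPoints(np.array([[[u,v]]],float),K,np.array([c["k1"],0,0,0,0.]))[0,0]
    R=np.array(c["rotation"]);
    if R.shape!=(3,3):
        from scipy.spatial.transform import Rotation as T; R=T.from_quat(np.roll(R,-1)).as_matrix()
    return np.array(c["position"],float),R@np.array([d[0],-d[1],-1.])
def onz(name,u,v,z):
    p,d=ray(name,u,v); return p+d*(z-p[2])/d[2]
def save(name,f):
    im=camera(name); cv2.imwrite("pics/"+f,im[:,:,::-1]); return im
E
python3 - <<'E'
from h import *
save("scene","s0.png");save("top","t0.png")
for n in("scene","top"):print(calibration(n))
print(env.state())
E
```

```text
{'K': array([[419.79042056,   0.        , 320.29766941],
       [  0.        , 419.79042056, 206.39725286],
       [  0.        ,   0.        ,   1.        ]]), 'k1': -0.03361377937958912, 'position': array([ 0.01906702, -0.71456033,  0.56497825]), 'rotation': array([ 0.81728911,  0.48723572, -0.16489939, -0.25970763])}
{'K': array([[393.44611035,   0.        , 314.6104552 ],
       [  0.        , 393.44611035, 198.84351022],
       [  0.        ,   0.        ,   1.        ]]), 'k1': 0.005211140044812613, 'position': array([0.49396537, 0.06585287, 1.14178876]), 'rotation': array([ 0.7096149 ,  0.03388153, -0.03422533, -0.70294194])}
{'t': 0.1, 'joint_positions': array([-1.21055845,  0.43513664,  0.02495673,  1.5739592 , -0.01161266,
        1.13402154, -0.07511365]), 'joint_vel': array([-0.00128029, -0.0028489 ,  0.00085556, -0.00230317,  0.00034067,
       -0.0012919 ,  0.00019927]), 'joint_efforts': array([ 2.38099026e-03, -6.69119740e+01,  9.87635516e-01, -3.15142107e+01,
       -6.05641259e-02,  3.74125061e-02, -1.64021415e-06]), 'position': array([0.27890456, 0.55886231, 0.25105173]), 'tcp_rot': array([-1.05649840e-04,  2.29394162e-01,  9.73333367e-01, -6.81746609e-04]), 'ft_force': array([ 0.40720371,  0.87644122, -0.56111727]), 'torque': array([-0.01012099,  0.02649555, -0.01468017]), 'gripper_force': 0.0, 'finger_gap': 0.09167101862921044}
```

View pics/t0.png

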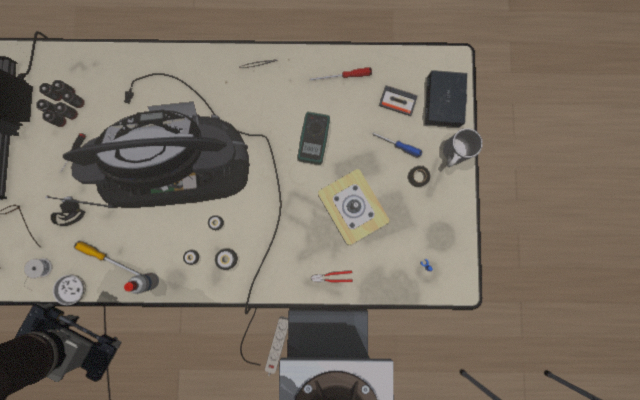

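View pics/s0.png

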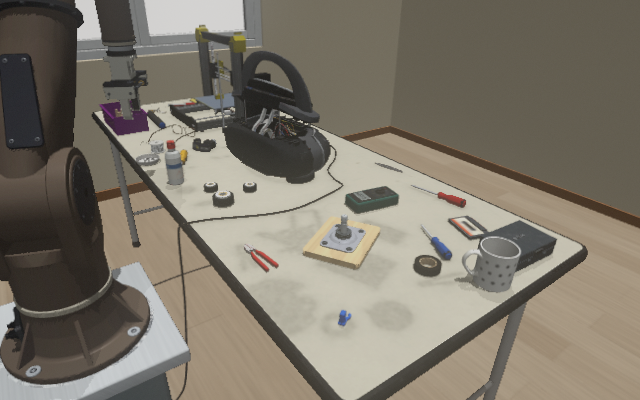

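Top view: large roller at (226,259), axle at (354,207), blue clip at (426,265). In the scene view they are at (223,198), (344,222) and (344,318). Next I measure them and crop closer.

Run:
```python
from h import *
T=cv2.imread("pics/t0.png");S=cv2.imread("pics/s0.png")
def crop(I,u,v,w,h,k):
    return cv2.resize(I[v-h:v+h,u-w:u+w],None,fx=k,fy=k,interpolation=cv2.INTER_CUBIC)
a=np.hstack([crop(T,226,259,20,20,10),crop(T,426,265,20,20,10)])
b=np.hstack([crop(T,354,207,40,20,5),crop(S,344,318,20,10,10)]) 
b=np.hstack([crop(T,354,207,20,20,5),crop(S,344,318,20,20,5),crop(S,344,222,20,20,5),crop(S,223,198,20,20,5)])
cv2.imwrite("pics/c0.png",np.vstack([a[:, :],b]))
# roller tyre
g=T.max(axis=2)
def near(m,u,v,R):
    k=np.zeros_like(m);cv2.circle(k,(u,v),R,255,-1);return m&k
m=near(((g<90)*255).astype(np.uint8),226,259,16)
c=max(cv2.findContours(m,0,1)[0],key=cv2.contourArea);(u,v),r=cv2.minEnclosingCircle(c)
e=cv2.fitEllipse(c);print("tyre",u,v,r,e,onz("top",*e[0],.024), r/393*1.117)
hsv=cv2.cvtColor(T,cv2.COLOR_BGR2HSV)
m=near(((g>150)*255).astype(np.uint8),226,259,9);ys,xs=np.nonzero(m)
c=cv2.fitEllipse(max(cv2.findContours(m,0,1)[0],key=cv2.contourArea));print("hub",c,onz("top",*c[0],.03))
for n,I,u,v in(("top",T,426,265),("scene",S,344,318)):
    h=cv2.cvtColor(I,cv2.COLOR_BGR2HSV);m=cv2.inRange(h,(100,100,50),(130,255,255));m=near(m,u,v,20)
    c=max(cv2.findContours(m,0,1)[0],key=cv2.contourArea);M=cv2.moments(m,True);print(n,cv2.boundingRect(c),M['m10']/M['m00'],M['m01']/M['m00'],onz(n,M['m10']/M['m00'],M['m01']/M['m00'],.01))
print(onz("scene",223,198,.02),onz("top",354,207,.079),onz("scene",344,216,.079))
```

```text
tyre 226.0 259.0 11.180439949035645 ((225.8148651123047, 258.8607177734375), (20.029563903808594, 21.81818389892578), 73.911865234375) [0.43014118 0.31382896 0.024     ] 0.03177748453708096
hub ((224.68934631347656, 258.9283142089844), (13.45152473449707, 14.104594230651855), 31.393095016479492) [0.43026846 0.31563648 0.03      ]
top (421, 260, 11, 11) 427.26190476190476 265.8809523809524 [ 0.41497674 -0.25616071  0.01      ]
scene (338, 314, 13, 11) 343.95238095238096 317.1111111111111 [ 0.41267871 -0.26106813  0.01      ]
[0.42414182 0.3044955  0.02      ] [ 0.57550871 -0.04107095  0.079     ] [ 0.57673596 -0.05134545  0.079     ]
```

View pics/c0.png

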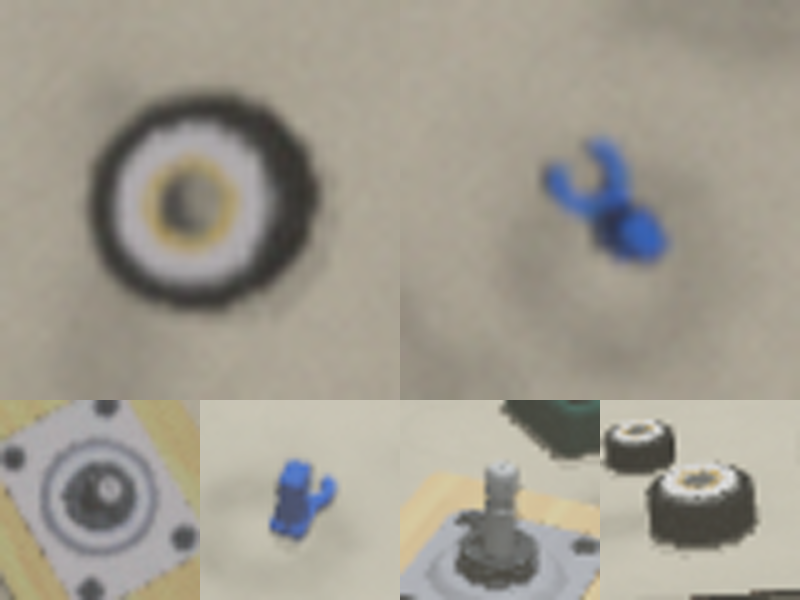

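The crop shows the roller hub centred near (224.6,259.2) in the top view and the axle's bright tip near (355.1,204.5). The clip's mouth points up-left in the image and its grip top is near (429.2,268). I'll now cast rays for these points in both views.

Run:
```python
from h import *
def tri(a,b):
    p,d=ray("top",*a);q,e=ray("scene",*b);A=np.array([d,-e]).T
    s=np.linalg.lstsq(A,q-p,rcond=None)[0];x=p+d*s[0];y=q+e*s[1];return (x+y)/2,np.linalg.norm(x-y)
tc=lambda x,y:(406+x/10-.5,245+y/10-.5)
sc=lambda x,y:(324+x/5-.5,298+y/5-.5)
print("axle top",onz("top",355.1,204.5,.079),onz("scene",344.1,214.7,.079),tri((355.1,204.5),(344.1,214.7)))
# boss circle in top
print("boss",onz("top",334+98/5-.5,187+98/5-.5,.02))
print("grip top",onz("top",*tc(240,233),.026),onz("scene",*sc(98,66),.026),tri(tc(240,233),sc(98,66)))
t1,t2=onz("top",*tc(155,172),.004),onz("top",*tc(198,148),.004);print("tips",t1,t2,np.linalg.norm(t1-t2))
print("plate seat",onz("top",*tc(190,185),.004))
print("hub",onz("scene",203+98/5-.5,178+80/5-.5,.03), onz("top",224.6,259.2,.03),tri((224.6,259.2),(203+98/5-.5,178+80/5-.5)))
```

```text
axle top [ 0.58233068 -0.04405364  0.079     ] [ 0.58087405 -0.04655552  0.079     ] (array([ 0.58258063, -0.04430454,  0.07740524]), np.float64(0.00028859735449792426))
boss [ 0.58259157 -0.04443399  0.02      ]
grip top [ 0.41084305 -0.25777387  0.026     ] [ 0.41070352 -0.25987113  0.026     ] (array([ 0.41118262, -0.25848813,  0.02467368]), np.float64(0.001090238572099278))
tips [ 0.42620176 -0.24018694  0.004     ] [ 0.43311795 -0.25260272  0.004     ] 0.014212150809254014
plate seat [ 0.42262213 -0.25012675  0.004     ]
hub [0.4263895  0.31341736 0.03      ] [0.42951457 0.31586221 0.03      ] (array([0.42861772, 0.31672269, 0.02795766]), np.float64(0.001731555139012958))
```

```bash
cat >> h.py <<'E'
from scipy.spatial.transform import Rotation as Rt
def go(x,y,z,yaw_y=None):
    s=env.state();R=Rt.from_quat(np.roll(s["tcp_rot"],-1)).as_matrix()
    print("tool d",np.round(R.T@(np.array([x,y,z])-s["position"]),4),"yaw of tool y",round(np.degrees(np.arctan2(R[1,1],R[0,1])),2),"t",round(s["t"],2))
    if yaw_y is not None: # turn about tool z (down): positive rz lowers world yaw
        print("rz",round(-np.radians((yaw_y-np.degrees(np.arctan2(R[1,1],R[0,1]))+90)%180-90),4))
    print("tilt rv (tool) to vertical",np.round(np.cross([0,0,1],R.T@[0,0,-1.]),4),"F",np.round(s["ft_force"],2))
E
python3 -c "
from h import *
go(.4295,.3155,.20);go(.4295,.3155,.028)"
```

```text
tool d [-0.2434 -0.1504  0.0513] yaw of tool y 63.48 t 0.1
tilt rv (tool) to vertical [-0.0014  0.0001  0.    ] F [ 0.41  0.88 -0.56]
tool d [-0.2434 -0.1502  0.2233] yaw of tool y 63.48 t 0.1
tilt rv (tool) to vertical [-0.0014  0.0001  0.    ] F [ 0.41  0.88 -0.56]
```

The manual's scale: shifts go in shares of 750 mm and turns go in shares of 90 degrees. Converting my numbers, -0.2434 m is -0.3245, -0.235 m is -0.3133.

```bash
python3 -m crank '{"sx": [-0.0533,-0.1067,-0.16,-0.2133,-0.2667,-0.3133,-0.3245,-0.3245,-0.3245],"sy": [-0.0333,-0.0667,-0.1,-0.1333,-0.1667,-0.1933,-0.2004,-0.2004,-0.2004],"sz": [0,0,0,0.0133,0.04,0.08,0.1333,0.1733,0.1733],"drx": [0,0,0,0,0,0,0,0,0],"dry": [0,0,0,0,0,0,0,0,0],"drz": [0,0,0,0,0,0,0,0,0],"jaw": [0.092,0.092,0.092,0.092,0.092,0.092,0.092,0.092,0.092]}'
python3 -c "
from h import *
go(.4295,.3155,.028)
T=save('top','t1.png');S=save('scene','s1.png')
f=lambda I,u,v:cv2.resize(I[v-40:v+40,u-40:u+40,::-1],None,fx=5,fy=5,interpolation=cv2.INTER_CUBIC)
cv2.imwrite('pics/c1.png',np.hstack([f(T,226,255),f(S,223,190)]))"
```

```text
t: 1.0
position: [0.4278, 0.3137, 0.1182]
tcp_rot: [-0.002, 0.23, 0.973, -0.003]
ft_force: [0.2, -0.6, -1.0]
finger_gap: 0.0919
gripper_force: 0.0
tool d [-0.0009  0.003   0.0902] yaw of tool y 63.41 t 1.0
tilt rv (tool) to vertical [-0.007  -0.0026  0.    ] F [ 0.18 -0.6  -1.03]
```

View pics/c1.png

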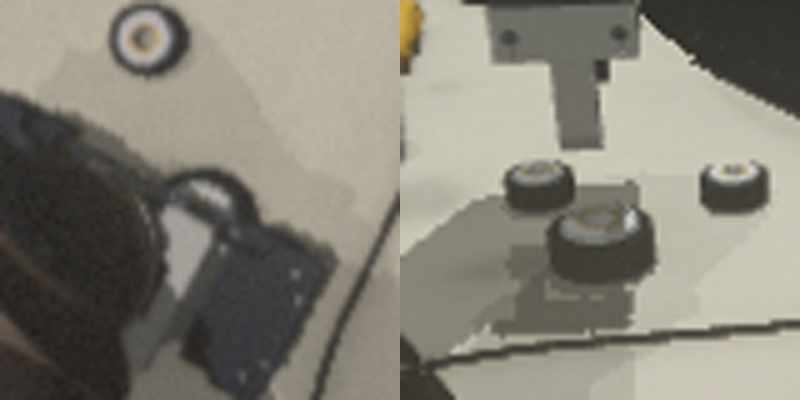

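The gripper hangs over the roller with clear space on both sides, so I'll descend and grip.

To row units: 0.09 m is 0.12, 0.08 m is 0.1067, 0.006 rad is 0.0038.

```bash
python3 -m crank '{"sx": [-0.0012,-0.0012,-0.0012,-0.0012,-0.0012,-0.0012,-0.0012,-0.0012,-0.0012,-0.0012],"sy": [0.004,0.004,0.004,0.004,0.004,0.004,0.004,0.004,0.004,0.004],"sz": [0.04,0.08,0.1067,0.12,0.12,0.12,0.12,0.12,0.12,0.12],"drx": [0.0038,0.0038,0.0038,0.0038,0.0038,0.0038,0.0038,0.0038,0.0038,0.0038],"dry": [0.0017,0.0017,0.0017,0.0017,0.0017,0.0017,0.0017,0.0017,0.0017,0.0017],"drz": [0,0,0,0,0,0,0,0,0,0],"jaw": [0.092,0.092,0.092,0.092,0.092,0.05,0.05,0.05,0.05,0.05]}' 12
python3 -c "
from h import *
go(.4295,.3155,.028)"
```

```text
t: 2.1
position: [0.432, 0.3182, 0.0322]
tcp_rot: [-0.002, 0.229, 0.973, -0.003]
ft_force: [-1.0, -2.2, 6.3]
finger_gap: 0.0602
gripper_force: 12.0
tool d [ 0.001  -0.0035  0.0042] yaw of tool y 63.47 t 2.1
tilt rv (tool) to vertical [-0.0058 -0.0024  0.    ] F [-0.96 -2.15  6.29]
```

To row units: -0.14 m is -0.1867, -0.11 m is -0.1467.

```bash
python3 -m crank '{"sx": [0,0,0,0,0,0,0],"sy": [0,0,0,0,0,0,0],"sz": [-0.0067,-0.04,-0.0933,-0.1467,-0.1867,-0.1867,-0.1867],"drx": [0,0,0,0,0,0,0],"dry": [0,0,0,0,0,0,0],"drz": [0,0,0,0,0,0,0],"jaw": [0.05,0.05,0.05,0.05,0.05,0.05,0.05]}' 20
python3 -c "
from h import *
go(.5825,-.0445,.172)"
```

```text
t: 2.8
position: [0.4327, 0.3192, 0.1723]
tcp_rot: [-0.002, 0.229, 0.973, -0.002]
ft_force: [0.2, -0.6, -2.2]
finger_gap: 0.0604
gripper_force: 20.0
tool d [-0.2964 -0.2585  0.0008] yaw of tool y 63.49 t 2.8
tilt rv (tool) to vertical [-0.0046 -0.0022  0.    ] F [ 0.19 -0.56 -2.17]
```

To row units: -0.2964 m is -0.3952, -0.29 m is -0.3867.

```bash
python3 -m crank '{"sx": [-0.0467,-0.0933,-0.1467,-0.2,-0.2533,-0.3067,-0.3533,-0.3867,-0.3952,-0.3952],"sy": [-0.04,-0.08,-0.1267,-0.1733,-0.22,-0.2667,-0.3067,-0.336,-0.3447,-0.3447],"sz": [0,0,0,0,0,0,0,0.0133,0.0267,0.04],"drx": [0,0,0,0,0,0,0,0,0,0],"dry": [0,0,0,0,0,0,0,0,0,0],"drz": [0,0,0,0,0,0,0,0,0,0],"jaw": [0.05,0.05,0.05,0.05,0.05,0.05,0.05,0.05,0.05,0.05]}'
python3 -m crank '{"sx": [0,0,0],"sy": [0,0,0],"sz": [0,0,0],"drx": [0,0,0],"dry": [0,0,0],"drz": [0,0,0],"jaw": [0.05,0.05,0.05]}'
python3 -c "
from h import *
go(.5825,-.0445,.14)
T=save('top','t2.png');S=save('scene','s2.png')
f=lambda I,u,v:cv2.resize(I[v-30:v+30,u-30:u+30,::-1],None,fx=6.6667,fy=6.6667,interpolation=cv2.INTER_CUBIC)
cv2.imwrite('pics/c2.png',np.hstack([f(T,355,205),f(S,344,205)]))"
```

```text
t: 3.8
position: [0.5814, -0.0471, 0.1404]
tcp_rot: [-0.003, 0.231, 0.973, -0.003]
ft_force: [0.7, 0.6, -1.7]
finger_gap: 0.0603
gripper_force: 20.0
t: 4.1
position: [0.5821, -0.0429, 0.1427]
tcp_rot: [-0.002, 0.228, 0.974, -0.002]
ft_force: [-0.3, 0.7, -1.6]
finger_gap: 0.0595
gripper_force: 20.0
tool d [-0.001  -0.0013  0.0027] yaw of tool y 63.63 t 4.1
tilt rv (tool) to vertical [-0.0053 -0.0028  0.    ] F [-0.34  0.66 -1.63]
```

View pics/c2.png

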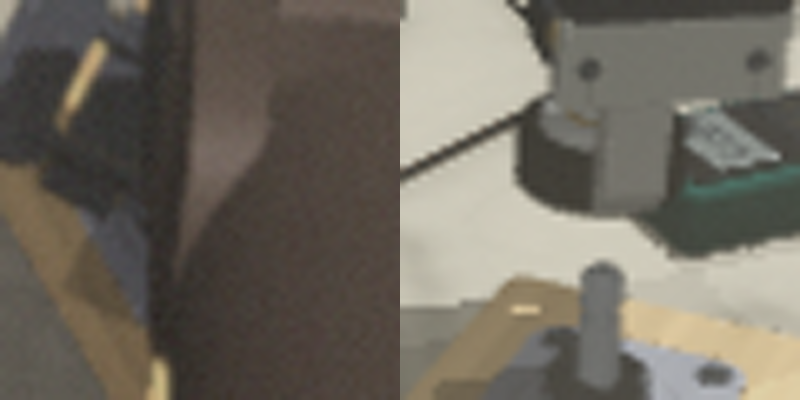

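The top view is blocked by the arm. In the scene view the tyre's left edge is at crop (517,~160) and the axle tip is centred at crop x≈601. I'll compare these with where they should project.

```bash
cat >> h.py <<'E'
def proj(name,P):
    c=calibration(name);R=Rt.from_quat(np.roll(c["rotation"],-1)).as_matrix()
    q=(np.atleast_2d(P)-c["position"])@R*[1,-1,-1]
    return cv2.projectPoints(q,np.zeros(3),np.zeros(3),np.array(c["K"]),np.array([c["k1"],0,0,0,0.]))[0][:,0]
E
python3 -c "
from h import *
S=cv2.imread('pics/s2.png')
print('axle top proj',proj('scene',[[.5825,-.0445,.079],[.5825,-.0445,.06]]))
p=env.state()['position'];a=np.linspace(0,6.283,90)
for z in(.003,.026):
  c=np.c_[p[0]+.03*np.cos(a),p[1]+.03*np.sin(a),0*a+p[2]-.0322+z];q=proj('scene',c);print(z,'u',q[:,0].min(),q[:,0].max(),'v',q[:,1].min(),q[:,1].max())
for v in range(190,208,2):print(v,S[v,326:338].max(axis=1))
for v in range(216,232,3):print(v,S[v,336:352].max(axis=1))
"
```

```text
axle top proj [[344.09342927 214.16377203]
 [343.75153794 221.06998694]]
0.003 u 331.6519019813134 357.27106400465783 v 195.30421392372955 207.08338750264124
0.026 u 331.9409576140476 357.84561160169096 v 186.66375502285064 198.09375236564526
190 [203 203 203 202 202 199 186 116  66  95 135 121]
192 [202 201 195 184 112  68  63  64  70  98 111 110]
194 [112  74  80 101 126 115  63  63  66  86 109 113]
196 [146 190 192 194 188 120  64  65  63  64  65  77]
198 [197 199 201 202 193 123  65  66  65  65  64  65]
200 [202 203 203 204 192  94  64  66  66  65  63  66]
202 [205 205 204 204 197 136  76  67  67  66  67  65]
204 [205 203 204 205 206 207 198 140  88  69  66  66]
206 [204 205 205 206 207 207 207 207 207 202 170 121]
216 [205 204 206 208 199 125 110 111 111 109 107 143 206 206 206 205]
219 [138 138 139 138 133 104 111 112 114 112 114 139 176 196 196 196]
222 [140 139 138 140 136 102 106 110 112 106 121 178 214 213 211 210]
225 [ 76  78  79  81  84 107 112 112 113 111 122 163 186 209 208 209]
228 [107  88  78  78  86 107 111 113 111 110 102  79  98 155 176 180]
231 [ 72  75  75  77  89 108 112 113 111 109  99  80  77  81 107 140]
```

To row units: 0.028 m is 0.0373, -0.0013 m is -0.0017.

```bash
python3 -m crank '{"sx": [-0.0027,-0.0027,-0.0027,-0.0027,-0.0027],"sy": [-0.0017,-0.0017,-0.0017,-0.0017,-0.0017],"sz": [0.0133,0.0267,0.0373,0.0373,0.0373],"drx": [0,0,0,0,0],"dry": [0,0,0,0,0],"drz": [0,0,0,0,0],"jaw": [0.05,0.05,0.05,0.05,0.05]}'
python3 -m crank '{"sx": [0,0,0],"sy": [0,0,0],"sz": [0.004,0.008,0.0093],"drx": [0,0,0],"dry": [0,0,0],"drz": [0,0,0],"jaw": [0.05,0.05,0.05]}'
```

```text
t: 4.7
position: [0.583, -0.047, 0.114]
tcp_rot: [-0.002, 0.229, 0.973, -0.003]
ft_force: [-0.4, -0.1, -1.0]
finger_gap: 0.0599
gripper_force: 20.0
t: 5.0
position: [0.5832, -0.047, 0.1073]
tcp_rot: [-0.002, 0.229, 0.973, -0.003]
ft_force: [-0.5, 0.3, -1.2]
finger_gap: 0.06
gripper_force: 20.0
```

```bash
python3 -m crank '{"sx": [0,0,0,0,0],"sy": [0,0,0,0,0],"sz": [0.0027,0.0053,0.008,0.0107,0.0107],"drx": [0,0,0,0,0],"dry": [0,0,0,0,0],"drz": [0,0,0,0,0],"jaw": [0.05,0.05,0.05,0.05,0.05]}'
python3 -c "
from h import *
S=save('scene','s3.png')
cv2.imwrite('pics/c3.png',cv2.resize(S[175:235,310:380,::-1],None,fx=8,fy=8,interpolation=cv2.INTER_CUBIC))"
```

```text
t: 5.5
position: [0.583, -0.047, 0.0992]
tcp_rot: [-0.002, 0.229, 0.973, -0.003]
ft_force: [-0.2, 1.2, -1.0]
finger_gap: 0.0604
gripper_force: 20.0
```

View pics/c3.png

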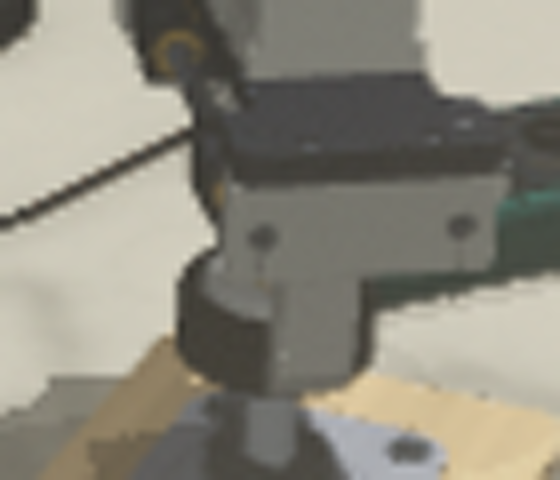

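The roller (crop x 178–375) is centred on the axle (x≈272) and has already slid over the tip. I'll keep lowering.

To row units: 0.026 m is 0.0347, 0.024 m is 0.032.

```bash
python3 -m crank '{"sx": [0,0,0,0,0,0,0,0],"sy": [0,0,0,0,0,0,0,0],"sz": [0.0053,0.0107,0.016,0.0213,0.0267,0.032,0.0347,0.0347],"drx": [0,0,0,0,0,0,0,0],"dry": [0,0,0,0,0,0,0,0],"drz": [0,0,0,0,0,0,0,0],"jaw": [0.05,0.05,0.05,0.05,0.05,0.05,0.05,0.05]}'
```

```text
t: 6.35
position: [0.5829, -0.0472, 0.0731]
tcp_rot: [-0.002, 0.229, 0.973, -0.003]
ft_force: [-0.2, 0.4, -1.0]
finger_gap: 0.0598
gripper_force: 20.0
```

To row units: 0.003 m is 0.004, 0.002 m is 0.0027.

```bash
python3 -m crank '{"sx": [0,0,0,0],"sy": [0,0,0,0],"sz": [0.0013,0.0027,0.004,0.004],"drx": [0,0,0,0],"dry": [0,0,0,0],"drz": [0,0,0,0],"jaw": [0.05,0.05,0.05,0.05]}'
```

```text
t: 6.75
position: [0.583, -0.0472, 0.0705]
tcp_rot: [-0.002, 0.229, 0.973, -0.003]
ft_force: [-0.1, 0.9, -0.4]
finger_gap: 0.0601
gripper_force: 20.0
```

To row units: 0.0014 m is 0.0019, 0.0007 m is 0.0009.

```bash
python3 -m crank '{"sx": [0,0,0],"sy": [0,0,0],"sz": [0.0009,0.0019,0.0019],"drx": [0,0,0],"dry": [0,0,0],"drz": [0,0,0],"jaw": [0.05,0.05,0.05]}'; python3 -m crank '{"sx": [0,0,0,0,0],"sy": [0,0,0,0,0],"sz": [0,0,0,0,0],"drx": [0,0,0,0,0],"dry": [0,0,0,0,0],"drz": [0,0,0,0,0],"jaw": [0.066,0.08,0.092,0.092,0.092]}'
```

```text
t: 7.05
position: [0.5831, -0.0472, 0.0693]
tcp_rot: [-0.002, 0.229, 0.973, -0.003]
ft_force: [-0.9, 0.2, 1.3]
finger_gap: 0.0599
gripper_force: 20.0
t: 7.55
position: [0.5831, -0.0472, 0.0691]
tcp_rot: [-0.002, 0.229, 0.973, -0.003]
ft_force: [-0.7, -0.1, 0.1]
finger_gap: 0.0903
gripper_force: 0.0
```

To row units: -0.2655 m is -0.354, 0.05 m is 0.0667, 1.05 rad is 0.6685.

```bash
python3 -m crank '{"sx": [0,0,0,0.0133,0.0267,0.04,0.0467,0.0533,0.0667,0.08],"sy": [0,0,0,-0.04,-0.0933,-0.1467,-0.2,-0.2533,-0.3067,-0.354],"sz": [-0.04,-0.0933,-0.1467,-0.16,-0.16,-0.16,-0.16,-0.16,-0.16,-0.16],"drx": [0,0,0,0,0,0,0,0,0,0],"dry": [0,0,0,0,0,0,0,0,0,0],"drz": [0,0,0,0.0955,0.191,0.2865,0.382,0.4775,0.573,0.6685],"jaw": [0.092,0.092,0.092,0.092,0.092,0.092,0.08,0.07,0.06,0.05]}'
python3 -m crank '{"sx": [0,0,0,0,0,0,0,0,0,0],"sy": [0,0,0,0,0,0,0,0,0,0],"sz": [0,0,0,0,0,0,0.0267,0.0533,0.0667,0.0667],"drx": [0,0,0,0,0,0,0,0,0,0],"dry": [0,0,0,0,0,0,0,0,0,0],"drz": [0.0955,0.191,0.2865,0.382,0.4775,0.573,0.6685,0.6875,0.6875,0.6875],"jaw": [0.05,0.05,0.05,0.05,0.05,0.05,0.05,0.05,0.05,0.05]}'
python3 - <<'E'
from h import *
go(.4095,-.259,.05,-59)
T=save('top','t4.png');S=save('scene','s4.png')
f=lambda I,u,v,k:cv2.resize(I[v-25:v+25,u-25:u+25,::-1],None,fx=k,fy=k,interpolation=cv2.INTER_CUBIC)
cv2.imwrite('pics/c4.png',np.vstack([np.hstack([f(T,428,265,7),f(S,344,310,7)]),np.hstack([f(T,355,205,7)[:240],f(S,344,215,7)[:240]])]))
E
```

```text
t: 8.55
position: [0.4101, -0.259, 0.1911]
tcp_rot: [-0.0, 0.689, 0.725, -0.003]
ft_force: [-0.1, -0.9, -0.6]
finger_gap: 0.0643
gripper_force: 0.0
t: 9.55
position: [0.4105, -0.2572, 0.1399]
tcp_rot: [0.001, 0.962, 0.272, -0.004]
ft_force: [-0.7, 0.2, 0.1]
finger_gap: 0.05
gripper_force: 0.0
tool d [-0.001   0.0011  0.0899] yaw of tool y -58.49 t 9.55
rz 0.0089
tilt rv (tool) to vertical [-0.0008  0.0079  0.    ] F [-0.69  0.23  0.11]
```

View pics/c4.png

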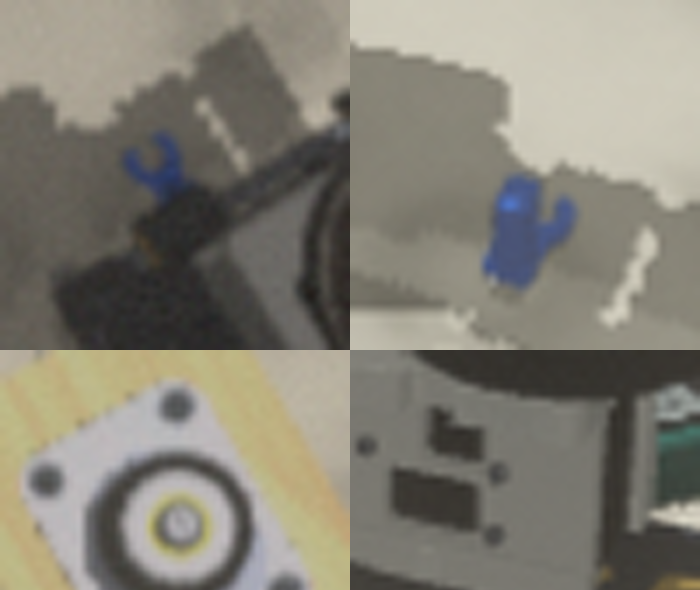

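The roller sits concentric on the axle, seen in the top crop around (180,523). The clip lies below the jaws, mouth along tool +x, so I'll descend and grip it.

To row units: 0.108 m is 0.144, 0.09 m is 0.12, 0.009 rad is 0.0057.

```bash
python3 -m crank '{"sx": [-0.0013,-0.0013,-0.0013,-0.0013,-0.0013,-0.0013],"sy": [0.0013,0.0013,0.0013,0.0013,0.0013,0.0013],"sz": [0.04,0.08,0.12,0.1333,0.144,0.144],"drx": [0,0,0,0,0,0],"dry": [0,0,0,0,0,0],"drz": [0.0057,0.0057,0.0057,0.0057,0.0057,0.0057],"jaw": [0.05,0.05,0.05,0.05,0.05,0.05]}'
python3 -m crank '{"sx": [0,0,0,0,0,0],"sy": [0,0,0,0,0,0],"sz": [0,0,0,0,0,0],"drx": [0,0,0,0,0,0],"dry": [0,0,0,0,0,0],"drz": [0,0,0,0,0,0],"jaw": [0.02,0.005,0.005,0.005,0.005,0.005]}' 10
```

```text
t: 10.25
position: [0.4106, -0.2597, 0.0332]
tcp_rot: [0.001, 0.964, 0.267, -0.003]
ft_force: [0.6, 0.2, 1.0]
finger_gap: 0.0502
gripper_force: 0.0
t: 10.85
position: [0.4104, -0.2595, 0.033]
tcp_rot: [0.001, 0.964, 0.267, -0.003]
ft_force: [-0.4, -0.1, 2.3]
finger_gap: 0.0099
gripper_force: 10.0
```

To row units: 0.208 m is 0.2773, -0.0956 m is -0.1275.

```bash
python3 -m crank '{"sx": [0,0,0,0.04,0.0933,0.1467,0.2,0.24,0.2773,0.2773],"sy": [0,0,0,-0.0173,-0.04,-0.064,-0.0867,-0.1067,-0.1275,-0.1275],"sz": [-0.0133,-0.0533,-0.1067,-0.1333,-0.1333,-0.1333,-0.1333,-0.1333,-0.1333,-0.1333],"drx": [0,0,0,0,0,0,0,0,0,0],"dry": [0,0,0,0,0,0,0,0,0,0],"drz": [0,0,0,0,0,0,0,0,0,0],"jaw": [0.005,0.005,0.005,0.005,0.005,0.005,0.005,0.005,0.005,0.005]}' 25
python3 -m crank '{"sx": [0,0,0],"sy": [0,0,0],"sz": [0,0,0],"drx": [0,0,0],"dry": [0,0,0],"drz": [0,0,0],"jaw": [0.005,0.005,0.005]}'
python3 - <<'E'
from h import *
go(.549,-.0646,.133,-59)
T=save('top','t5.png');S=save('scene','s5.png')
f=lambda I,u,v,k:cv2.resize(I[v-20:v+20,u-20:u+20,::-1],None,fx=k,fy=k,interpolation=cv2.INTER_CUBIC)
cv2.imwrite('pics/c5.png',np.hstack([f(T,358,205,10),f(S,344,210,10)]))
E
```

```text
t: 11.85
position: [0.5422, -0.0651, 0.1315]
tcp_rot: [0.001, 0.963, 0.27, -0.003]
ft_force: [1.0, 0.7, -0.2]
finger_gap: 0.0096
gripper_force: 25.0
t: 12.15
position: [0.5395, -0.0714, 0.1317]
tcp_rot: [0.001, 0.964, 0.266, -0.003]
ft_force: [-0.4, 0.4, -0.2]
finger_gap: 0.0093
gripper_force: 25.0
tool d [ 0.0117 -0.001  -0.0013] yaw of tool y -59.2 t 12.15
rz -0.0035
tilt rv (tool) to vertical [ 0.0012  0.0066 -0.    ] F [-0.4   0.36 -0.21]
```

View pics/c5.png

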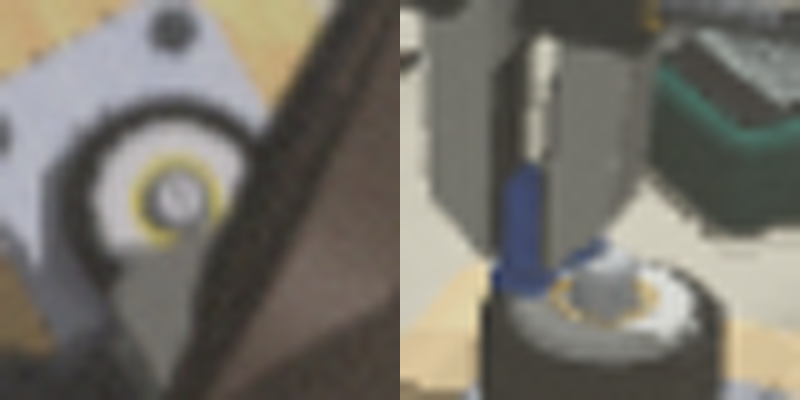

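The axle tip is at top (355.6,204.5), i.e. (.582,-.0455). In the scene view the clip is held level with its prong pointing at the axle. I'll move in over the hub rim and lower until it touches.

To row units: 0.026 m is 0.0347, 0.02 m is 0.0267.

```bash
python3 -m crank '{"sx": [0.0067,0.0133,0.014,0.014,0.014,0.014],"sy": [0,0,0,0,0,0],"sz": [0,0,0.0133,0.0267,0.0347,0.0347],"drx": [0,0,0,0,0,0],"dry": [0,0,0,0,0,0],"drz": [0,0,0,0,0,0],"jaw": [0.005,0.005,0.005,0.005,0.005,0.005]}'
python3 -m crank '{"sx": [0,0,0,0],"sy": [0,0,0,0],"sz": [0.0013,0.0027,0.004,0.004],"drx": [0,0,0,0],"dry": [0,0,0,0],"drz": [0,0,0,0],"jaw": [0.005,0.005,0.005,0.005]}'
python3 -m crank '{"sx": [0,0,0],"sy": [0,0,0],"sz": [0.0013,0.002,0.002],"drx": [0,0,0],"dry": [0,0,0],"drz": [0,0,0],"jaw": [0.005,0.005,0.005]}'
```

```text
t: 12.85
position: [0.548, -0.0649, 0.104]
tcp_rot: [0.001, 0.964, 0.266, -0.004]
ft_force: [-0.9, 0.2, -0.6]
finger_gap: 0.0099
gripper_force: 25.0
t: 13.25
position: [0.549, -0.0648, 0.1024]
tcp_rot: [0.001, 0.964, 0.267, -0.003]
ft_force: [-0.9, -0.1, -0.5]
finger_gap: 0.0097
gripper_force: 25.0
t: 13.55
position: [0.5489, -0.0649, 0.1008]
tcp_rot: [0.001, 0.964, 0.267, -0.003]
ft_force: [-0.4, 0.0, -0.0]
finger_gap: 0.0097
gripper_force: 25.0
```

To row units: 0.0005 m is 0.0007.

```bash
for i in 1 2 3; do python3 -m crank '{"sx": [0,0],"sy": [0,0],"sz": [0.0007,0.0007],"drx": [0,0],"dry": [0,0],"drz": [0,0],"jaw": [0.005,0.005]}' | egrep 'posi|ft'; done
```

```text
position: [0.5489, -0.0649, 0.1003]
ft_force: [-0.9, -0.4, -1.1]
position: [0.549, -0.0649, 0.0999]
ft_force: [-0.7, 0.0, 1.0]
position: [0.549, -0.065, 0.0994]
ft_force: [-0.1, 0.6, 2.2]
```

To row units: 0.004 m is 0.0053, 0.003 m is 0.004.

```bash
python3 -m crank '{"sx": [0.0013,0.0027,0.004,0.0053,0.0053],"sy": [0,0,0,0,0],"sz": [0.0007,0.0013,0.0017,0.0017,0.0017],"drx": [0,0,0,0,0],"dry": [0,0,0,0,0],"drz": [0,0,0,0,0],"jaw": [0.005,0.005,0.005,0.005,0.005]}'| egrep 'posi|ft'; python3 -m crank '{"sx": [0.0007,0.0013,0.0013],"sy": [0,0,0],"sz": [0,0,0],"drx": [0,0,0],"dry": [0,0,0],"drz": [0,0,0],"jaw": [0.005,0.005,0.005]}'| egrep 'posi|ft';  python3 -m crank '{"sx": [0.0007,0.0013,0.0013],"sy": [0,0,0],"sz": [0,0,0],"drx": [0,0,0],"dry": [0,0,0],"drz": [0,0,0],"jaw": [0.005,0.005,0.005]}'| egrep 'posi|ft'
```

```text
position: [0.5526, -0.0628, 0.0981]
ft_force: [-0.6, -0.4, 2.5]
position: [0.5533, -0.0623, 0.098]
ft_force: [-0.9, -0.9, 3.4]
position: [0.5541, -0.0617, 0.098]
ft_force: [-0.8, -0.5, 3.6]
```

To row units: 0.001 m is 0.0013, 0.0005 m is 0.0007.

```bash
python3 -m crank '{"sx": [0.0007,0.0013,0.0013],"sy": [0,0,0],"sz": [0,0,0],"drx": [0,0,0],"dry": [0,0,0],"drz": [0,0,0],"jaw": [0.005,0.005,0.005]}'| egrep 'posi|ft'; python3 -m crank '{"sx": [0.0007,0.0013,0.0013],"sy": [0,0,0],"sz": [0,0,0],"drx": [0,0,0],"dry": [0,0,0],"drz": [0,0,0],"jaw": [0.005,0.005,0.005]}'| egrep 'posi|ft'
```

```text
position: [0.555, -0.0613, 0.098]
ft_force: [-1.2, -0.3, 2.9]
position: [0.5558, -0.0608, 0.098]
ft_force: [-1.2, -1.9, 3.2]
```

To row units: 0.0005 m is 0.0007.

```bash
python3 -m crank '{"sx": [0.0007,0.0007],"sy": [0,0],"sz": [0,0],"drx": [0,0],"dry": [0,0],"drz": [0,0],"jaw": [0.005,0.005]}'| egrep 'posi|ft'; python3 -m crank '{"sx": [0.0007,0.0007],"sy": [0,0],"sz": [0,0],"drx": [0,0],"dry": [0,0],"drz": [0,0],"jaw": [0.005,0.005]}'| egrep 'posi|ft'; python3 -m crank '{"sx": [0.0007,0.0007],"sy": [0,0],"sz": [0,0],"drx": [0,0],"dry": [0,0],"drz": [0,0],"jaw": [0.005,0.005]}'| egrep 'posi|ft'
```

```text
position: [0.556, -0.0607, 0.0979]
ft_force: [-2.7, -2.0, 2.9]
position: [0.5564, -0.0606, 0.0979]
ft_force: [-3.9, -2.1, 3.9]
position: [0.5567, -0.0605, 0.0979]
ft_force: [-3.9, -4.0, 2.8]
```

Contact with the axle: about 5 N back-push. Now I'll feel downward in 0.5 mm steps, keeping light pressure.

To row units: 0.0005 m is 0.0007.

```bash
python3 -m crank '{"sx": [0,0],"sy": [0,0],"sz": [0.0007,0.0007],"drx": [0,0],"dry": [0,0],"drz": [0,0],"jaw": [0.005,0.005]}'| egrep 'posi|ft'; python3 -m crank '{"sx": [0,0],"sy": [0,0],"sz": [0.0007,0.0007],"drx": [0,0],"dry": [0,0],"drz": [0,0],"jaw": [0.005,0.005]}'| egrep 'posi|ft'; python3 -m crank '{"sx": [0,0],"sy": [0,0],"sz": [0.0007,0.0007],"drx": [0,0],"dry": [0,0],"drz": [0,0],"jaw": [0.005,0.005]}'| egrep 'posi|ft'
```

```text
position: [0.5569, -0.0606, 0.0975]
ft_force: [-3.4, -3.9, 4.3]
position: [0.557, -0.0606, 0.097]
ft_force: [-3.1, -4.7, 3.5]
position: [0.5571, -0.0606, 0.0966]
ft_force: [-3.0, -3.5, 4.4]
```

To row units: 0.0005 m is 0.0007.

```bash
python3 -m crank '{"sx": [0,0],"sy": [0,0],"sz": [0.0007,0.0007],"drx": [0,0],"dry": [0,0],"drz": [0,0],"jaw": [0.005,0.005]}'| egrep 'posi|ft'; python3 -m crank '{"sx": [0,0],"sy": [0,0],"sz": [0.0007,0.0007],"drx": [0,0],"dry": [0,0],"drz": [0,0],"jaw": [0.005,0.005]}'| egrep 'posi|ft'; python3 -m crank '{"sx": [0,0],"sy": [0,0],"sz": [0.0007,0.0007],"drx": [0,0],"dry": [0,0],"drz": [0,0],"jaw": [0.005,0.005]}'| egrep 'posi|ft';python3 -m crank '{"sx": [0,0],"sy": [0,0],"sz": [0.0007,0.0007],"drx": [0,0],"dry": [0,0],"drz": [0,0],"jaw": [0.005,0.005]}'| egrep 'posi|ft'
```

```text
position: [0.5571, -0.0606, 0.0962]
ft_force: [-3.0, -3.6, 4.6]
position: [0.5572, -0.0606, 0.0957]
ft_force: [-4.4, -4.1, 5.2]
position: [0.5572, -0.0605, 0.0952]
ft_force: [-3.5, -3.5, 4.9]
position: [0.5572, -0.0605, 0.0947]
ft_force: [-3.8, -3.2, 6.0]
```

To row units: 0.0005 m is 0.0007.

```bash
python3 -m crank '{"sx": [0,0],"sy": [0,0],"sz": [0.0007,0.0007],"drx": [0,0],"dry": [0,0],"drz": [0,0],"jaw": [0.005,0.005]}'| egrep 'posi|ft'; python3 -m crank '{"sx": [0,0],"sy": [0,0],"sz": [0.0007,0.0007],"drx": [0,0],"dry": [0,0],"drz": [0,0],"jaw": [0.005,0.005]}'| egrep 'posi|ft'; python3 -m crank '{"sx": [0,0],"sy": [0,0],"sz": [0.0007,0.0007],"drx": [0,0],"dry": [0,0],"drz": [0,0],"jaw": [0.005,0.005]}'| egrep 'posi|ft';python3 -m crank '{"sx": [0,0],"sy": [0,0],"sz": [0.0007,0.0007],"drx": [0,0],"dry": [0,0],"drz": [0,0],"jaw": [0.005,0.005]}'| egrep 'posi|ft'
```

```text
position: [0.5574, -0.06, 0.0942]
ft_force: [-1.8, -2.3, 2.1]
position: [0.5575, -0.0598, 0.0937]
ft_force: [-2.2, -0.2, 5.5]
position: [0.5576, -0.0598, 0.0933]
ft_force: [-1.9, -1.2, 6.5]
position: [0.5576, -0.0598, 0.0928]
ft_force: [-2.4, -1.0, 7.8]
```

The side force fell and the clip stepped forward at TCP z≈0.094, so that is probably the groove's edge. I'll rise 0.6 mm to its middle and push.

The manual's scale: shifts go in shares of 750 mm and turns go in shares of 90 degrees. Converting my numbers, -0.0005 m is -0.0007.

```bash
python3 -m crank '{"sx": [0,0],"sy": [0,0],"sz": [-0.0007,-0.0007],"drx": [0,0],"dry": [0,0],"drz": [0,0],"jaw": [0.005,0.005]}'| egrep 'posi|ft'; python3 -m crank '{"sx": [0.0007,0.0007],"sy": [0,0],"sz": [0,0],"drx": [0,0],"dry": [0,0],"drz": [0,0],"jaw": [0.005,0.005]}'| egrep 'posi|ft'; python3 -m crank '{"sx": [0.0007,0.0007],"sy": [0,0],"sz": [0,0],"drx": [0,0],"dry": [0,0],"drz": [0,0],"jaw": [0.005,0.005]}'| egrep 'posi|ft';python3 -m crank '{"sx": [0.0007,0.0007],"sy": [0,0],"sz": [0,0],"drx": [0,0],"dry": [0,0],"drz": [0,0],"jaw": [0.005,0.005]}'| egrep 'posi|ft'
```

```text
position: [0.5576, -0.0597, 0.0934]
ft_force: [-3.1, -1.5, 6.9]
position: [0.558, -0.0596, 0.0933]
ft_force: [-2.7, -1.6, 7.4]
position: [0.5582, -0.0595, 0.0933]
ft_force: [-2.6, -1.4, 7.0]
position: [0.5585, -0.0594, 0.0932]
ft_force: [-2.9, -1.6, 7.5]
```

It's in the groove: moving forward against friction alone (about 3 N). I'll keep pushing.

To row units: 0.001 m is 0.0013, 0.0005 m is 0.0007.

```bash
python3 -m crank '{"sx": [0.0007,0.0013,0.0013],"sy": [0,0,0],"sz": [0,0,0],"drx": [0,0,0],"dry": [0,0,0],"drz": [0,0,0],"jaw": [0.005,0.005,0.005]}'| egrep 'posi|ft'; python3 -m crank '{"sx": [0.0007,0.0013,0.0013],"sy": [0,0,0],"sz": [0,0,0],"drx": [0,0,0],"dry": [0,0,0],"drz": [0,0,0],"jaw": [0.005,0.005,0.005]}'| egrep 'posi|ft'; python3 -m crank '{"sx": [0.0007,0.0013,0.0013],"sy": [0,0,0],"sz": [0,0,0],"drx": [0,0,0],"dry": [0,0,0],"drz": [0,0,0],"jaw": [0.005,0.005,0.005]}'| egrep 'posi|ft'
```

```text
position: [0.5593, -0.0592, 0.0932]
ft_force: [-3.1, -3.9, 6.8]
position: [0.5599, -0.059, 0.0932]
ft_force: [-4.1, -4.5, 6.9]
position: [0.5603, -0.0588, 0.093]
ft_force: [-5.4, -5.1, 7.0]
```

To row units: 0.001 m is 0.0013, 0.0005 m is 0.0007.

```bash
python3 -m crank '{"sx": [0.0007,0.0013,0.0013],"sy": [0,0,0],"sz": [0,0,0],"drx": [0,0,0],"dry": [0,0,0],"drz": [0,0,0],"jaw": [0.005,0.005,0.005]}'| egrep 'posi|ft'; python3 -m crank '{"sx": [0.0007,0.0007],"sy": [0,0],"sz": [0,0],"drx": [0,0],"dry": [0,0],"drz": [0,0],"jaw": [0.005,0.005]}'| egrep 'posi|ft'; python3 -m crank '{"sx": [0.0007,0.0007],"sy": [0,0],"sz": [0,0],"drx": [0,0],"dry": [0,0],"drz": [0,0],"jaw": [0.005,0.005]}'| egrep 'posi|ft'
```

```text
position: [0.561, -0.0584, 0.0929]
ft_force: [-5.2, -5.0, 6.4]
position: [0.5618, -0.058, 0.0931]
ft_force: [-3.6, -4.3, 5.1]
position: [0.5623, -0.0576, 0.093]
ft_force: [-3.1, -5.4, 5.1]
```

To row units: 0.001 m is 0.0013, 0.0005 m is 0.0007.

```bash
python3 -m crank '{"sx": [0.0007,0.0013,0.0013],"sy": [0,0,0],"sz": [0,0,0],"drx": [0,0,0],"dry": [0,0,0],"drz": [0,0,0],"jaw": [0.005,0.005,0.005]}'| egrep 'posi|ft'; python3 -m crank '{"sx": [0.0007,0.0013,0.0013],"sy": [0,0,0],"sz": [0,0,0],"drx": [0,0,0],"dry": [0,0,0],"drz": [0,0,0],"jaw": [0.005,0.005,0.005]}'| egrep 'posi|ft'; python3 -m crank '{"sx": [0.0007,0.0007],"sy": [0,0],"sz": [0,0],"drx": [0,0],"dry": [0,0],"drz": [0,0],"jaw": [0.005,0.005]}'| egrep 'posi|ft'
```

```text
position: [0.5641, -0.0566, 0.0933]
ft_force: [-1.2, -1.9, 6.6]
position: [0.5655, -0.0557, 0.0935]
ft_force: [-0.9, -2.4, 5.9]
position: [0.5661, -0.0554, 0.0935]
ft_force: [0.8, -3.1, 6.4]
```

To row units: 0.001 m is 0.0013, 0.0005 m is 0.0007.

```bash
python3 -m crank '{"sx": [0.0007,0.0013,0.0013],"sy": [0.0004,0.0004,0.0004],"sz": [0,0,0],"drx": [0,0,0],"dry": [0,0,0],"drz": [0,0,0],"jaw": [0.005,0.005,0.005]}'| egrep 'posi|ft'; python3 -m crank '{"sx": [0.0007,0.0007],"sy": [0,0],"sz": [0,0],"drx": [0,0],"dry": [0,0],"drz": [0,0],"jaw": [0.005,0.005]}'| egrep 'posi|ft'; python3 -m crank '{"sx": [0.0007,0.0007],"sy": [0,0],"sz": [0,0],"drx": [0,0],"dry": [0,0],"drz": [0,0],"jaw": [0.005,0.005]}'| egrep 'posi|ft'
```

```text
position: [0.567, -0.055, 0.0935]
ft_force: [-0.9, -1.6, 7.3]
position: [0.5674, -0.0548, 0.0935]
ft_force: [-0.3, -3.2, 6.8]
position: [0.5676, -0.0546, 0.0934]
ft_force: [-1.2, -1.6, 7.1]
```

To row units: 0.0005 m is 0.0007.

```bash
python3 -m crank '{"sx": [0.0007,0.0007],"sy": [0,0],"sz": [0,0],"drx": [0,0],"dry": [0,0],"drz": [0,0],"jaw": [0.005,0.005]}'| egrep 'posi|ft'; python3 -m crank '{"sx": [0.0007,0.0007],"sy": [0,0],"sz": [0,0],"drx": [0,0],"dry": [0,0],"drz": [0,0],"jaw": [0.005,0.005]}'| egrep 'posi|ft'; python3 -m crank '{"sx": [0.0007,0.0007],"sy": [0,0],"sz": [0,0],"drx": [0,0],"dry": [0,0],"drz": [0,0],"jaw": [0.005,0.005]}'| egrep 'posi|ft'
```

```text
position: [0.5679, -0.0543, 0.0934]
ft_force: [-2.3, -1.6, 7.8]
position: [0.568, -0.0543, 0.0933]
ft_force: [-1.5, -1.6, 8.4]
position: [0.568, -0.0542, 0.0932]
ft_force: [-3.7, -2.6, 8.3]
```

The position has stalled with the force rising, at the expected home distance. One more light push to confirm, then I'll ease off and release.

To row units: 0.0005 m is 0.0007.

```bash
python3 -m crank '{"sx": [0.0007,0.0007],"sy": [0,0],"sz": [0,0],"drx": [0,0],"dry": [0,0],"drz": [0,0],"jaw": [0.005,0.005]}'| egrep 'posi|ft'; python3 -m crank '{"sx": [-0.0007,-0.0013,-0.0013,-0.0013,-0.0013],"sy": [0,0,0,0,0],"sz": [-0.0007,-0.0007,-0.0007,-0.0007,-0.0007],"drx": [0,0,0,0,0],"dry": [0,0,0,0,0],"drz": [0,0,0,0,0],"jaw": [0.005,0.005,0.02,0.03,0.03]}'; python3 -m crank '{"sx": [0,0,0,-0.0533,-0.1067,-0.16,-0.2133,-0.2133],"sy": [0,0,0,0,0,0,0,0],"sz": [-0.0133,-0.04,-0.0933,-0.1333,-0.1333,-0.1333,-0.1333,-0.1333],"drx": [0,0,0,0,0,0,0,0],"dry": [0,0,0,0,0,0,0,0],"drz": [0,0,0,0,0,0,0,0],"jaw": [0.03,0.03,0.03,0.03,0.03,0.03,0.03,0.03]}'
python3 - <<'E'
from h import *
T=save('top','t6.png');S=save('scene','s6.png')
f=lambda I,u,v,k:cv2.resize(I[v-20:v+20,u-20:u+20,::-1],None,fx=k,fy=k,interpolation=cv2.INTER_CUBIC)
cv2.imwrite('pics/c6.png',np.hstack([f(T,355,205,10),f(S,344,215,10)]))
E
```

```text
position: [0.5681, -0.0542, 0.0931]
ft_force: [-4.8, -3.1, 7.7]
t: 23.85
position: [0.5676, -0.0534, 0.0931]
tcp_rot: [0.001, 0.964, 0.267, -0.003]
ft_force: [-0.1, 0.0, -0.5]
finger_gap: 0.0276
gripper_force: 0.0
t: 24.65
position: [0.4263, -0.1384, 0.195]
tcp_rot: [0.0, 0.965, 0.264, -0.003]
ft_force: [-0.4, -0.3, 0.5]
finger_gap: 0.0299
gripper_force: 0.0
```

View pics/c6.png

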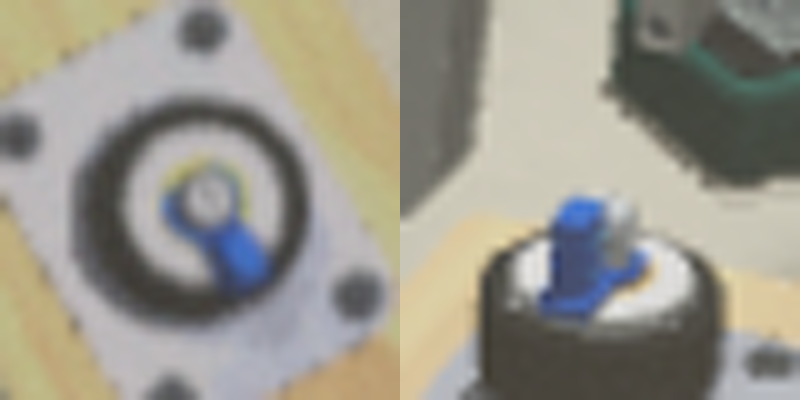

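The top crop shows the clip wrapped round the axle at (208,198), seated and flat on the hub. The roller is upright and the gripper is clear, so I'm handing in.

```bash
python3 -m crank '{"sx": [0,0,0],"sy": [0,0,0],"sz": [0,0,0],"drx": [0,0,0],"dry": [0,0,0],"drz": [0,0,0],"jaw": [0.03,0.03,0.03]}' | grep ft; python3 -c "
from rig import env
print(env.close_job())"
```

```text
ft_force: [0.2, 0.2, -0.4]
the job is handed in; nothing more can be done
None
```

The roller is on the axle on its wave spring with the clip home in the groove, and I handed the job in at about 25 s. The final pictures show the clip flat round the axle and the gripper clear, and wrist force stayed under 10 N at every reading; the hand-in call gave no verdict.

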